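# Index the shell table round and put a copper shell away in its nest

### The arm

A 6-joint arm with a two-finger parallel gripper is mounted at the origin on the work surface; the furniture and walls round the work are solid. World frame = base frame: x ahead of the robot, y to its left, z up, the work surface at z = 0. Lengths are in mm, angles in rad, forces in N, time in s.
With the tool pointing down it reaches from about 275 to 1000 mm from the base axis. Payload 8.4 kg.
Tool frame: the origin (TCP) lies between the finger pads; the fingertips stand 22 mm ahead of it and the grasp point (between the pads) lies 3 mm ahead of it (r.nose_length is the z of the fingertips in the tool frame, in mm); z points along the fingers, y is the line along which they close (so a half turn about z gives the same grasp; the last joint's range is limited). The gripper opens to 85 mm and grips with 20 to 120 N. Pads are 22 mm wide; open, the fingers measure 114 mm over their backs; the gripper's body (76 mm by 85 mm) begins 54 mm behind the grasp point. The pads swing forward as they close: fully open they stand 13 mm farther back than shut.
Start: joints at [-1.346, 0.353, 1.633, -0, 1.155, -0.002], TCP at [140.536, -608.997, 253.281] pointing down, gripper open.
Joint ranges: [-2.63, 2.63], [-0.92, 2.1], [0.06, 2.66], [-1.3, 4.44], [0, 2.69], [-3.02, 3.02]. Speed limits (rad/s): [2.22, 2.22, 2.79, 3.14, 3.14, 3.14].

### API

Orientations are given as [roll, pitch, yaw] about the fixed x, y, z axes, in that order (R = Rz(yaw) Ry(pitch) Rx(roll)).
In Python, from rig import r gives the robot as it stands.
- The arm moves only by the shell command python3 steer.py FILE [FORCE], which reads ROWS from the file FILE. ROWS is a JSON object whose key "rows" holds a list of rows, 1 to 5 of them, each of 7 numbers: a rotation vector rx, ry, rz in rad, then dx, dy, dz in mm, then the opening from 0.0 (shut) to 1.0 (fully open); each row shifts and turns the commanded pose from where the row before left it, along the tool's axes as they then stand; what a row does not reach is not made up. A row lasts 1/12 s, in which the tool goes at most 41.7 mm and 0.125 rad, less where a joint would pass 70% of its speed; a pose out of reach is approached as far as the arm can. The fingers move at their own pace and stop on an object; FORCE is the grip in N (left out, the last holds). Time passes only in rows, so rows that do not move let the fingers close. It prints the time, the measured TCP pose, the force, the opening and the grip force at its end. Input that does not fit is refused with a message, and nothing moves.
- r.sense(): the state, without advancing time (a new reading comes with each control period).
- r.grab_frame(name): name is "scene" or "top"; returns the picture (400x640x3 uint8, red, green, blue); there is no depth.
- r.camera_params(name): a dict with "fx", "fy", "cx", "cy" (pixels), "rvec" (rotation vector, rad) and "tvec" (3), from world to camera coordinates, as OpenCV has them. Camera axes: x right, y down, z forward; pixel columns grow to the right and rows downward; lengths in mm; the calibration is good to about 2 mm. A picture is of the moment at which its call begins. camera_params takes no time and is no camera call.
- r.sign_off(): hands the job in; it is judged then, once.
The state is a dict: "clock": time; "qpos": joint angles; "qvel": joint speeds; "joint_efforts": joint torques, N m; "eef_pos": TCP position; "tcp_rot": TCP orientation; "contact_force": force on the tool from outside, world axes, zero at the start; "wrist_torque": the same for the moment, N m; "opening": opening from 0.0 (shut) to 1.0 (fully open); "grasp_force": force on a finger pad.
Only numpy, scipy, OpenCV 4.12 (cv2) and the standard library are available. Lean on these libraries where they do the work, as an engineer would, in place of code of your own. Each camera call takes 0.05 s, during which the arm holds its last target. There are 200 camera calls.

### The job

Put the small copper half shell from the bench away on the indexing table. Its place is in the one copper shell on the table that stands open side up: bring that shell round into the middle of the loading gap of the clear cover by stroking the table's hand lever, one ratchet tooth a stroke, let the lever spring back, then set the small shell down inside it, open side up too, so that it cups in the larger one. Turn the table with the lever only, never by hand, and leave the mug, the vase and the jar where they stand.

Things in the scene. Friction and masses are not known exactly. Their poses are not given: they have to be found in the camera images.
- index_base: Fixed frame of the hand indexing table: grey plate 262 (x) x 246 (y) x 10 mm. Origin: its underside's centre, on the bench, on the vertical spindle axis of table and lever; -x is its front. Ears reach 183 mm from the axis on the +y side (holding pawl, 35 mm high) and 178 mm on the -y side (under the lever, stop pins 22 mm high). Four 12 mm posts at x = +-119, y = +-110 mm carry the clear cover.
- cover (a point): Middle of the clear flat dust cover's top, 114 mm above the bench on the spindle axis (screw heads 119 mm). The cover spans x = -130 to 130, y = -120 to 120 mm of index_base, 4 mm thick, with a skirt at the back. The loading gap is a rectangular cut-out at the front, y = -75 to 75 mm, from the front edge back to x = -40 mm: only there can the table be reached from above. Axes as index_base.
- bay (a point): Middle of the loading gap at pad height: x = -82, y = 0 of index_base, 49 mm above the bench. A shell brought here is in place. Axes as index_base.
- index_table: Round aluminium turning table, 244 mm across. Origin on the spindle axis at bench level. Five even cork pads, 74 mm across, centres 82 mm from the axis, tops 49 mm above the bench. Below it a ratchet ring of 20 saw teeth, 282 mm across. Turns only counter-clockwise seen from above (a pawl holds it), stiff (0.2 N m): it stays where the lever leaves it. Things stand on it by friction.
- index_lever (a joint): Hand lever about the spindle axis: 0 at rest, grows counter-clockwise seen from above to its stop at 0.384 rad; springs back to 0. At the grip it takes about 2 N at first, 5 N at the end. Each full stroke (0.35 rad or more) turns the table one tooth, 18 degrees; let it back under 0.03 rad to catch the next. The table may start between teeth: the first stroke then turns it 4 to 22 degrees.
- lever_grip (a point): Point on the axis of the lever's upright wooden handle, 195 mm from the spindle axis, 110 mm above the bench. The handle is 22 mm across from 83 to 137 mm above the bench, on a 13 mm rod standing on the flat arm (20 mm high). At rest at x = -92, y = -172 mm of index_base; a full stroke takes it 74 mm to x = -20, y = -194 mm. Turns with the lever.
- big_shell: Copper half shell bowl, 68 mm across its rim, 30 mm high, standing open side up on one of the table's station pads: the only one there with its mouth up. Origin at the centre of its underside, z up. Loose, 45 g.
- small_shell: Loose copper half shell bowl, 63 mm across its rim, 28 mm high, wall about 2 mm, 30 to 65 g, standing open side up on the bench at the left or right of the indexing table. Origin at the centre of its underside, z up. Nested in the big shell its origin lies about 8.5 mm above the big shell's and its rim about 6.5 mm above the big rim.
- dome_a: Copper half shell, 69 mm across, 30 mm high, dome upward, rim down on a station pad. Origin at the centre of its rim plane.
- dome_b: Copper half shell, 64 mm across, 28 mm high, dome upward, rim down on a station pad. Origin at the centre of its rim plane.
- dome_c: Copper half shell, 58 mm across, 26 mm high, dome upward, rim down on a station pad. Origin at the centre of its rim plane.
- mug: White mug, 87 mm across, 117 mm with its handle, 64 mm high, on the bench beside the indexing table; to be left alone. Origin at the centre of its underside.
- vase: Copper vase, 124 mm across, 206 mm high, on the bench beside the indexing table; to be left alone. Origin at the centre of its underside.
- jar: Round copper jar, 148 mm across, 125 mm high, on the bench to the right of the indexing table; to be left alone. Origin at the centre of its underside.

How it is judged:
By the outcome, as a careful person would: the job done as asked, in the order asked, and still so for the second after the job is handed in, with the robot touching nothing.
It also fails if it takes over 72 s, if anything falls off the work surface, if the arm or the gripper's body presses on something with over 40 N, if the wrist force passes 120 N, or if a joint passes its speed limit or range.

## Working session

There is one attempt and no reset: what is moved stays moved. The work goes in short steps, Python scripts to look and compute and a shell command to move; the robot and the scene stay as the last step left them, time stands still between calls to the robot, and variables do not carry over. Pictures are saved under pics/ and viewed, at most 10 in all, crops included, and the job is handed in when it is done.

```bash
ls; mkdir -p pics; python3 - <<'E'
from rig import r
import cv2
for n in("scene","top"):
    cv2.imwrite(f"pics/{n}0.png",r.grab_frame(n)[:,:,::-1]); print(r.camera_params(n))
print(r.sense(), r.nose_length)
E
```

```text
pics
rig.py
steer.py
{'fx': 493.6317137391344, 'fy': 493.6317137391344, 'cx': 312.5706013877632, 'cy': 201.24715081293766, 'rvec': array([ 1.09366057, -2.36250076,  1.00549676]), 'tvec': array([ 348.4538949 ,  392.14757299, 1366.51739267])}
{'fx': 476.98679454358773, 'fy': 476.98679454358773, 'cx': 322.5630387497684, 'cy': 192.76822174955493, 'rvec': array([ 2.09571282, -2.13436421,  0.19495256]), 'tvec': array([ -11.52909014,  585.32854699, 1377.04158121])}
{'clock': 0.1, 'qpos': array([-1.34644403e+00,  3.53566122e-01,  1.63406080e+00,  2.26031396e-05,
        1.15520231e+00, -2.41528362e-03]), 'qvel': array([-0.00273024, -0.00069912, -0.00301523, -0.0019548 , -0.00106253,
        0.00061302]), 'joint_efforts': array([-1.05937695e-03, -6.06359053e+01, -3.42822504e+01, -9.23065409e-05,
        4.09718996e-03, -5.10698897e-06]), 'eef_pos': array([ 140.42613306, -608.60876437,  252.64426902]), 'tcp_rot': array([-3.14035613e+00, -2.36544094e-05,  2.26758430e-01]), 'contact_force': array([ 0.11837168, -0.29794584, -0.13876454]), 'wrist_torque': array([-0.00370942,  0.018993  ,  0.01217987]), 'grasp_force': 0.0, 'opening': 1.0002448780521283} 22.0
```

View pics/scene0.png

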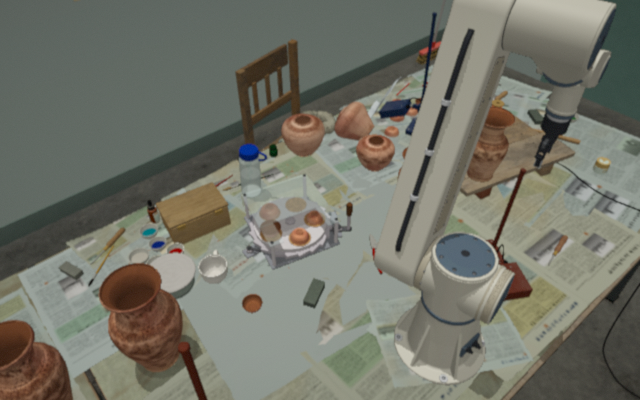

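View pics/top0.png

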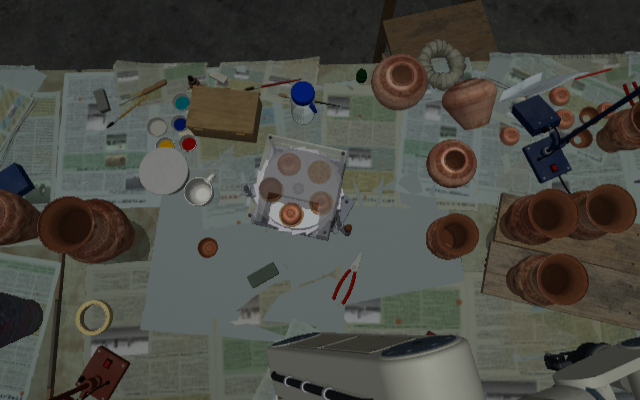

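The overview shows the table around top (298,188), its lever at (346,229), and the small shell at (207,247). The mug is at (199,190). I'll enlarge the table.

```bash
cat > h.py <<'E'
from rig import r
import cv2, numpy as np
def cam(n):
    p=r.camera_params(n); R=cv2.Rodrigues(np.array(p["rvec"]))[0]
    K=np.array([[p["fx"],0,p["cx"]],[0,p["fy"],p["cy"]],[0,0,1.]]); return K,R,np.array(p["tvec"])
def w(n,u,v,z):
    K,R,t=cam(n); d=R.T@np.linalg.solve(K,[u,v,1.]); c=-R.T@t
    return c+d*(z-c[2])/d[2]
def px(n,P):
    K,R,t=cam(n); return cv2.projectPoints(np.atleast_2d(np.float64(P)),R,t,K,None)[0][:,0]
def crop(n,u,v,wd,ht,k,name):
    im=r.grab_frame(n)[v:v+ht,u:u+wd,::-1]; cv2.imwrite(f"pics/{name}.png",cv2.resize(im,None,fx=k,fy=k,interpolation=cv2.INTER_CUBIC))
E
python3 - <<'E'
from h import *
crop("top",180,125,180,135,4.4,"t1")
crop("scene",190,160,180,135,4.4,"s1")
print(w("top",207.5,247,28))
E
```

```text
[431.12763459 327.06333003  28.        ]
```

View pics/t1.png

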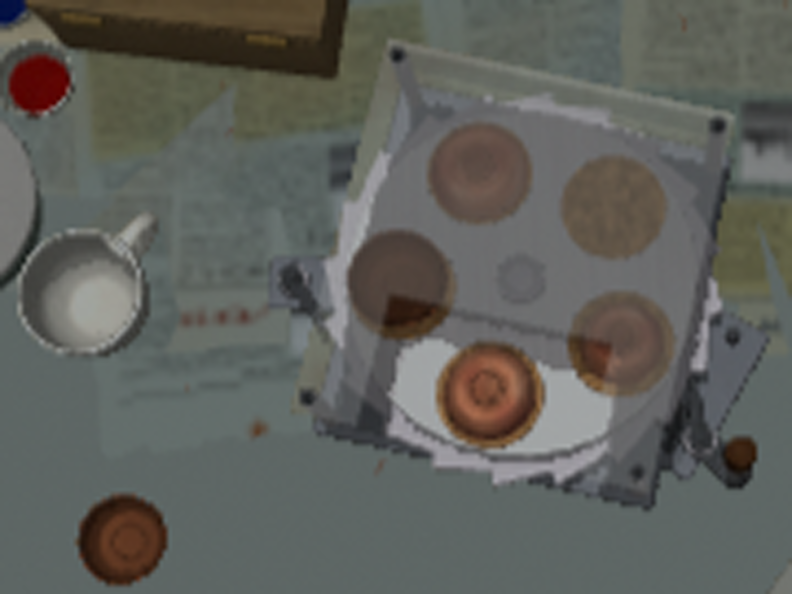

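View pics/s1.png

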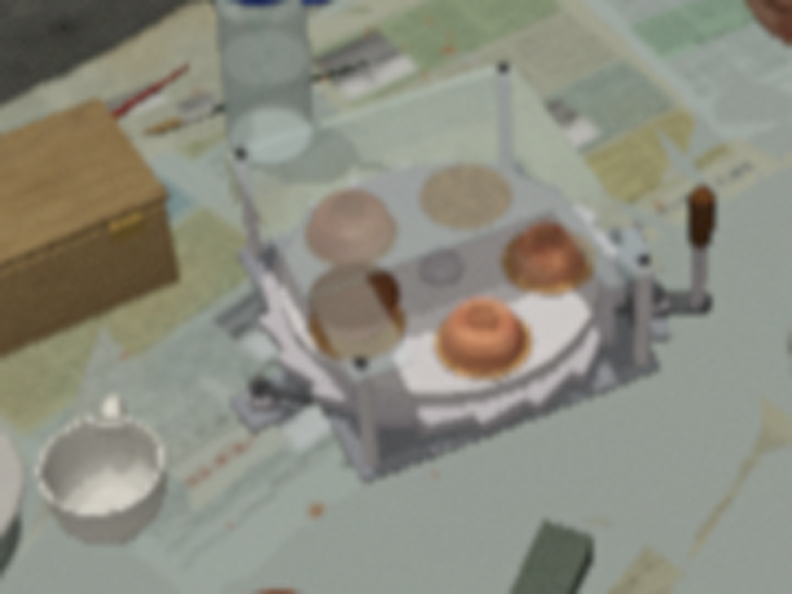

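Screw heads in the top crop are at (397,54), (718,125), (308,397) and (638,471). The dark open-up shell is at the left station (400,285) with a dome in the bay at (490,393), and the small shell is at (123,540). The handle top is at (740,452).

```bash
cat >> h.py <<'E'
def tc(u,v,z): return w("top",180+(u+.5)/4.4-.5,125+(v+.5)/4.4-.5,z)
def sc(u,v,z): return w("scene",190+(u+.5)/4.4-.5,160+(v+.5)/4.4-.5,z)
E
python3 - <<'E'
from h import *
from scipy.optimize import least_squares
for f,q in ((tc,[(397,54),(718,125),(308,397),(638,471)]),(sc,[(503,67),(643,260),(240,153),(361,363)])):
    P=np.array([f(u,v,119)[:2] for u,v in q])
    M=np.array([(119,110),(119,-110),(-119,110),(-119,-110)],float)
    if f is sc: M=M  # order BL? printed residual tells
    best=None
    import itertools
    for perm in itertools.permutations(range(4)):
        Q=P[list(perm)]
        s=least_squares(lambda p:((M@np.array([[np.cos(p[2]),np.sin(p[2])],[-np.sin(p[2]),np.cos(p[2])]])+p[:2])-Q).ravel(),[*P.mean(0),-.3])
        if abs(s.x[2])<.8 and (best is None or s.cost<best.cost): best=s
    c=best.x;print(f.__name__,c,best.fun.round(1))
    if f is tc:
        C=c
    th=C[2];R=np.array([[np.cos(th),-np.sin(th)],[np.sin(th),np.cos(th)]])
c,s=C[:2],None
for nm,q,z in(("big",(401,284),79),("domefront",(490,395),55),("domeR",(620,343),55),("domeB",(480,173),55),("empty",(614,206),49)):
    d=R.T@(tc(*q,z)[:2]-c); print(nm,d.round(1),np.hypot(*d).round(1),np.degrees(np.arctan2(d[1],d[0])).round(1))
print("grip", R.T@(tc(740,452,137)[:2]-c), c+R@[-92,-172],"bay",c+R@[-82,0])
print("small",tc(123,540,28))
for q in((79,540),(167,540),(123,495),(123,585)): print(tc(*q,28))
print("mug",tc(83,292,64))
E
```

```text
tc [ 6.01678460e+02  5.13960148e+01 -2.42901436e-01] [ 0.2 -0.1  0.8 -0.2 -0.1  0.4 -0.9 -0.1]
sc [ 6.00981315e+02  4.96928291e+01 -2.44653776e-01] [-0.2 -0.  -0.4  0.5  0.6  0.4 -0.  -0.9]
big [-26.1  75.7] 80.0 109.0
domefront [-83.1   1.9] 83.2 178.7
domeR [-28.7 -76.1] 81.3 -110.6
domeB [66.3 45.4] 80.3 34.4
empty [ 65.3 -50.1] 82.3 -37.5
grip [ -93.87696606 -170.66225   ] [471.00977096 -93.42695846] bay [522.08563538  71.11864638]
small [430.10077206 326.82754859  28.        ]
[430.64619281 357.00391752  28.        ]
[429.55561903 296.66599138  28.        ]
[460.91794551 327.73281762  28.        ]
[399.5367961  325.92971737  28.        ]
mug [596.32331105 350.10520428  64.        ]
```

```bash
cat >> h.py <<'E'
def go(x,y,z,yaw=None):
    "print delta in tool axes from measured pose, and rz (tool) to reach yaw"
    from scipy.spatial.transform import Rotation as Ro
    s=r.sense(); T=Ro.from_euler("xyz",s["tcp_rot"])
    print("at",s["eef_pos"].round(1),s["tcp_rot"].round(3),"t",s["clock"],"q6",s["qpos"][5].round(2),"d",T.inv().apply(np.array([x,y,z])-s["eef_pos"]).round(1),
     "" if yaw is None else (T.inv()*Ro.from_euler("xyz",[np.pi,0,yaw])).as_rotvec().round(3))
E
echo '{"rows":[[0,0,0,10,-10,-8,1],[0,0,0,20,-20,-10,1],[0,0,0,25,-24,-12,1],[0,0,0,25,-24,-12,1],[0,0,0,25,-24,-10,1]]}' > m.json && python3 steer.py m.json
echo '{"rows":[[0,0,0,25,-24,0,0.5],[0,0,0,25,-24,0,0.41],[0,0,0,25,-24,0,0.41],[0,0,0,25,-24,0,0.41],[0,0,0,25,-24,0,0.41]]}' > m.json && python3 steer.py m.json
echo '{"rows":[[0,0,0,25,-24,0,0.41],[0,0,0,25,-24,0,0.41],[0,0,0,25,-24,0,0.41],[0,0,0,25,-24,0,0.41],[0,0,0,25,-24,0,0.41]]}' > m.json && python3 steer.py m.json
python3 -c "
from h import *
go(470.6,-94.1,260,.854)"
```

```text
clock: 0.62
eef_pos: [220.6, -484.1, 306.2]
tcp_rot: [3.141, -0.0, 0.226]
contact_force: [1.0, -0.2, 0.7]
opening: 1.001
grasp_force: 0.0
clock: 1.03
eef_pos: [315.2, -338.8, 305.8]
tcp_rot: [3.141, -0.0, 0.227]
contact_force: [0.7, -0.0, 1.2]
opening: 0.411
grasp_force: 0.0
clock: 1.45
eef_pos: [409.8, -193.7, 305.8]
tcp_rot: [3.141, -0.001, 0.227]
contact_force: [0.3, -1.1, 0.0]
opening: 0.407
grasp_force: 0.0
at [ 409.8 -193.7  305.8] [ 3.141e+00 -1.000e-03  2.270e-01] t 1.45 q6 0.9 d [ 81.6 -83.4  45.8] [ 0.    -0.    -0.627]
```

```bash

echo '{"rows":[[0,0,0,25,-25,8,0.41],[0,0,0,25,-25,8,0.41],[0,0,0,20,-22,10,0.41],[0,0,0,11.6,-11.4,10,0.41],[0,0,0,0,0,0,0.41]]}' > m.json && python3 steer.py m.json
echo '{"rows":[[0,0,-0.125,0,0,8,0.41],[0,0,-0.125,0,0,0,0.41],[0,0,-0.125,0,0,0,0.41],[0,0,-0.125,0,0,0,0.41],[0,0,-0.125,0,0,0,0.41]]}' > m.json && python3 steer.py m.json
python3 -c "
from h import *
go(470.6,-94.1,115,.854)
crop('top',300,150,120,120,5,'t2')"
```

```text
clock: 1.87
eef_pos: [470.4, -93.1, 268.0]
tcp_rot: [-3.14, 0.001, 0.23]
contact_force: [-0.1, 0.1, -0.9]
opening: 0.41
grasp_force: 0.0
clock: 2.28
eef_pos: [469.7, -96.6, 261.9]
tcp_rot: [3.141, 0.0, 0.858]
contact_force: [0.5, 0.7, -0.5]
opening: 0.407
grasp_force: 0.0
at [469.7 -96.6 261.9] [3.141 0.    0.858] t 2.2833 q6 0.51 d [  2.5  -1.  146.9] [0.    0.    0.004]
```

View pics/t2.png

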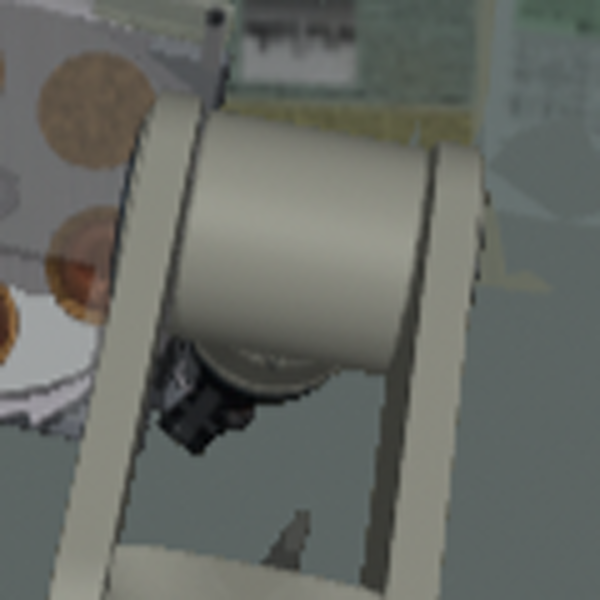

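The arm hides the handle in this view, so I'll descend on the computed position and watch the force.

```bash

echo '{"rows":[[0,0,0,1.2,-0.5,25,0.41],[0,0,0,1.3,-0.5,30,0.41],[0,0,0,0,0,30,0.41],[0,0,0,0,0,14,0.41],[0,0,0,0,0,5,0.41]]}' > m.json && python3 steer.py m.json
echo '{"rows":[[0,0,0,0,0,5,0.41],[0,0,0,0,0,5,0.41],[0,0,0,0,0,4,0.41],[0,0,0,0,0,4,0.41],[0,0,0,0,0,0,0.41]]}' > m.json && python3 steer.py m.json
python3 -c "
from h import *
go(470.6,-94.1,115,.854)"
```

```text
clock: 2.75
eef_pos: [469.2, -93.7, 155.4]
tcp_rot: [-3.138, 0.002, 0.849]
contact_force: [-0.6, 1.1, 0.4]
opening: 0.414
grasp_force: 0.0
clock: 3.17
eef_pos: [471.2, -93.8, 139.2]
tcp_rot: [3.141, -0.0, 0.851]
contact_force: [0.5, -0.5, 0.1]
opening: 0.413
grasp_force: 0.0
at [471.2 -93.8 139.2] [ 3.141 -0.     0.851] t 3.1667 q6 0.52 d [-0.6 -0.3 24.2] [ 0.    -0.    -0.003]
```

Clear on both sides. I'll go down and make the first stroke.

```bash

echo '{"rows":[[0,0,0,-0.3,0,8,0.41],[0,0,0,-0.3,0,10,0.41],[0,0,0,0,0,6,0.41],[0,0,0,0,0,0,0.41]]}' > m.json && python3 steer.py m.json
echo '{"rows":[[0,0,-0.037,0,7.2,0,0.41],[0,0,-0.037,0,7.2,0,0.41],[0,0,-0.037,0,7.2,0,0.41],[0,0,-0.037,0,7.2,0,0.41],[0,0,-0.037,0,7.2,0,0.41]]}' > m.json && python3 steer.py m.json
echo '{"rows":[[0,0,-0.037,0,7.2,0,0.41],[0,0,-0.037,0,7.2,0,0.41],[0,0,-0.037,0,7.2,0,0.41],[0,0,-0.037,0,7.2,0,0.41],[0,0,-0.037,0,7.2,0,0.41]]}' > m.json && python3 steer.py m.json
echo '{"rows":[[0,0,-0.037,0,7.2,0,0.41],[0,0,0,0,0,0,0.41]]}' > m.json && python3 steer.py m.json
python3 -c "
from h import *
go(470.6,-94.1,115,.854)
c=np.array([601.4,50.6]);d=r.sense()['eef_pos'][:2]-c;print(np.hypot(*d),np.arctan2(d[1],d[0])-np.arctan2(-144.7,-130.8))
crop('top',225,125,130,120,5,'t3');crop('scene',190,160,180,135,4.4,'s3')"
```

```text
clock: 3.5
eef_pos: [469.7, -94.0, 113.7]
tcp_rot: [-3.139, 0.001, 0.852]
contact_force: [-0.1, 0.4, 0.6]
opening: 0.411
grasp_force: 0.0
clock: 3.92
eef_pos: [498.5, -115.5, 114.7]
tcp_rot: [-3.138, 0.001, 1.038]
contact_force: [-2.7, 3.6, 0.9]
opening: 0.411
grasp_force: 1.9
clock: 4.33
eef_pos: [530.4, -131.4, 114.6]
tcp_rot: [-3.138, 0.0, 1.223]
contact_force: [-4.1, 2.7, 1.7]
opening: 0.411
grasp_force: 2.6
clock: 4.5
eef_pos: [538.4, -134.3, 114.8]
tcp_rot: [-3.14, 0.0, 1.26]
contact_force: [-2.6, 0.4, 1.4]
opening: 0.412
grasp_force: 1.6
at [ 538.4 -134.3  114.8] [-3.14  0.    1.26] t 4.5 q6 0.06 d [ 17.6 -76.8  -0.1] [-0.002  0.001  0.406]
195.37321726673133 0.40662121217354064
```

View pics/s3.png

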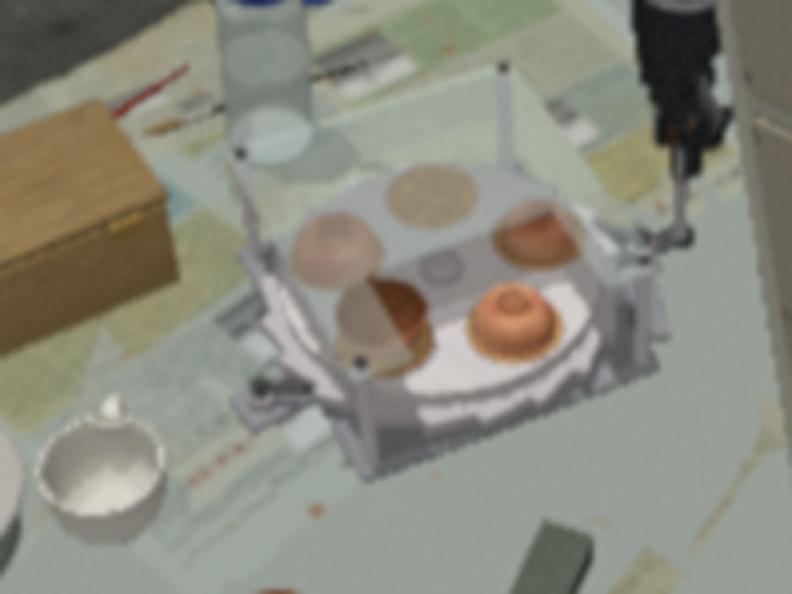

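The table turned: the empty pad moved from (466,196) to (432,195) and the open shell from (355,313) to (385,313). The handle is in the fingers. I'll compute the angle.

```bash
python3 - <<'E'
from h import *
c=np.array([601.,50.])
for q in((466,196),(432,195)):
    d=sc(*q,49)[:2]-c; print(np.hypot(*d).round(1),(np.degrees(np.arctan2(d[1],d[0]))+14).round(1))
for q in((355,290),(385,305)):
    d=sc(*q,75)[:2]-c; print(np.hypot(*d).round(1),(np.degrees(np.arctan2(d[1],d[0]))+14).round(1))
im=cv2.imread('pics/t3.png');cv2.imwrite('pics/t3b.png',im)
E
```

```text
84.1 -37.7
84.5 -19.3
74.5 99.9
70.0 121.7
```

View pics/t3.png

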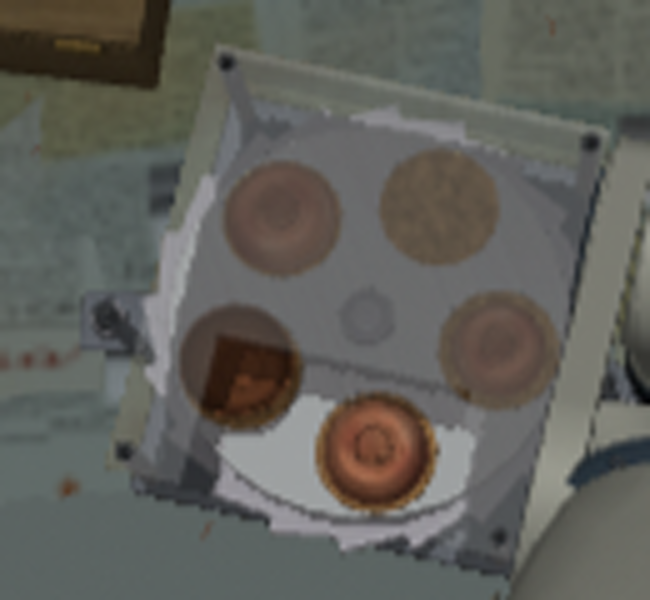

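```bash

echo '{"rows":[[0,0,0,0,1.5,0,0.41],[0,0,0,0,1,0,0.41],[0,0,0,0,0,0,0.41]]}' > m.json && python3 steer.py m.json
echo '{"rows":[[0,0,0,0,1,0,0.41],[0,0,0,0,1,0,0.41],[0,0,0,0,0,0,0.41]]}' > m.json && python3 steer.py m.json
```

```text
clock: 4.85
eef_pos: [539.8, -135.0, 114.8]
tcp_rot: [-3.14, 0.0, 1.258]
contact_force: [-5.3, -1.3, -2.4]
opening: 0.411
grasp_force: 2.2
clock: 5.1
eef_pos: [541.0, -135.4, 114.8]
tcp_rot: [-3.138, 0.001, 1.258]
contact_force: [-7.0, -0.1, 0.8]
opening: 0.41
grasp_force: 3.7
```

```bash

echo '{"rows":[[0,0,0.037,0,-4,0,0.41],[0,0,0.037,0,-7.2,0,0.41],[0,0,0.037,0,-7.2,0,0.41],[0,0,0.037,0,-7.2,0,0.41],[0,0,0.037,0,-7.2,0,0.41]]}' > m.json && python3 steer.py m.json
echo '{"rows":[[0,0,0.037,0,-7.2,0,0.41],[0,0,0.037,0,-7.2,0,0.41],[0,0,0.037,0,-7.2,0,0.41],[0,0,0.037,0,-7.2,0,0.41],[0,0,0.037,0,-7.2,0,0.41]]}' > m.json && python3 steer.py m.json
echo '{"rows":[[0,0,0.037,0,-7.2,0,0.41],[0,0,0,0,-7.2,0,0.41],[0,0,0,0,0,0,0.41]]}' > m.json && python3 steer.py m.json
python3 -c "
from h import *
go(470.6,-94.1,115,.854)"
```

```text
clock: 5.52
eef_pos: [512.0, -123.0, 115.2]
tcp_rot: [3.142, 0.0, 1.071]
contact_force: [-2.5, 0.3, -1.4]
opening: 0.409
grasp_force: 1.1
clock: 5.93
eef_pos: [482.3, -103.5, 115.5]
tcp_rot: [3.141, -0.001, 0.886]
contact_force: [-0.5, 1.0, -0.4]
opening: 0.412
grasp_force: 0.6
clock: 6.18
eef_pos: [470.9, -93.8, 115.5]
tcp_rot: [3.141, -0.0, 0.853]
contact_force: [-0.1, 0.1, 0.1]
opening: 0.408
grasp_force: 0.0
at [470.9 -93.8 115.5] [ 3.141 -0.     0.853] t 6.1833 q6 0.52 d [-0.4 -0.   0.5] [ 0.    -0.    -0.001]
```

```bash

echo '{"rows":[[0,0,-0.037,0,7.2,0,0.41],[0,0,-0.037,0,7.2,0,0.41],[0,0,-0.037,0,7.2,0,0.41],[0,0,-0.037,0,7.2,0,0.41],[0,0,-0.037,0,7.2,0,0.41]]}' > m.json && python3 steer.py m.json
echo '{"rows":[[0,0,-0.037,0,7.2,0,0.41],[0,0,-0.037,0,7.2,0,0.41],[0,0,-0.037,0,7.2,0,0.41],[0,0,-0.037,0,7.2,0,0.41],[0,0,-0.037,0,7.2,0,0.41]]}' > m.json && python3 steer.py m.json
echo '{"rows":[[0,0,-0.037,0,7.2,0,0.41],[0,0,0,0,2,0,0.41],[0,0,0,0,1.5,0,0.41],[0,0,0,0,1,0,0.41],[0,0,0,0,0,0,0.41]]}' > m.json && python3 steer.py m.json
echo '{"rows":[[0,0,0.037,0,-4,0,0.41],[0,0,0.037,0,-7.2,0,0.41],[0,0,0.037,0,-7.2,0,0.41],[0,0,0.037,0,-7.2,0,0.41],[0,0,0.037,0,-7.2,0,0.41]]}' > m.json && python3 steer.py m.json
echo '{"rows":[[0,0,0.037,0,-7.2,0,0.41],[0,0,0.037,0,-7.2,0,0.41],[0,0,0.037,0,-7.2,0,0.41],[0,0,0.037,0,-7.2,0,0.41],[0,0,0.037,0,-7.2,0,0.41]]}' > m.json && python3 steer.py m.json
echo '{"rows":[[0,0,0.037,0,-7.2,0,0.41],[0,0,0,0,-7.2,0,0.41],[0,0,0,0,0,0,0.41]]}' > m.json && python3 steer.py m.json
python3 -c "
from h import *
go(470.6,-94.1,115,.854)
crop('top',225,125,130,120,5,'t4')"
```

```text
clock: 6.6
eef_pos: [500.3, -115.9, 115.4]
tcp_rot: [-3.141, -0.0, 1.039]
contact_force: [-2.4, 3.2, 2.2]
opening: 0.407
grasp_force: 1.9
clock: 7.02
eef_pos: [532.1, -131.7, 115.2]
tcp_rot: [-3.14, -0.001, 1.224]
contact_force: [-3.5, 3.9, 2.3]
opening: 0.409
grasp_force: 2.5
clock: 7.43
eef_pos: [541.4, -135.2, 115.0]
tcp_rot: [-3.137, 0.0, 1.258]
contact_force: [-9.3, 4.0, 6.9]
opening: 0.407
grasp_force: 4.7
clock: 7.85
eef_pos: [512.4, -123.3, 115.2]
tcp_rot: [-3.141, 0.0, 1.072]
contact_force: [-3.7, 0.1, -0.4]
opening: 0.413
grasp_force: 1.1
clock: 8.27
eef_pos: [482.5, -103.8, 115.3]
tcp_rot: [3.141, -0.0, 0.887]
contact_force: [-1.1, 0.0, 0.4]
opening: 0.405
grasp_force: 0.7
clock: 8.52
eef_pos: [471.2, -94.0, 115.3]
tcp_rot: [3.141, -0.0, 0.853]
contact_force: [0.0, 0.2, 0.9]
opening: 0.408
grasp_force: 0.0
at [471.2 -94.  115.3] [ 3.141 -0.     0.853] t 8.5167 q6 0.52 d [-0.4 -0.4  0.3] [ 0.    -0.    -0.001]
```

View pics/t4.png

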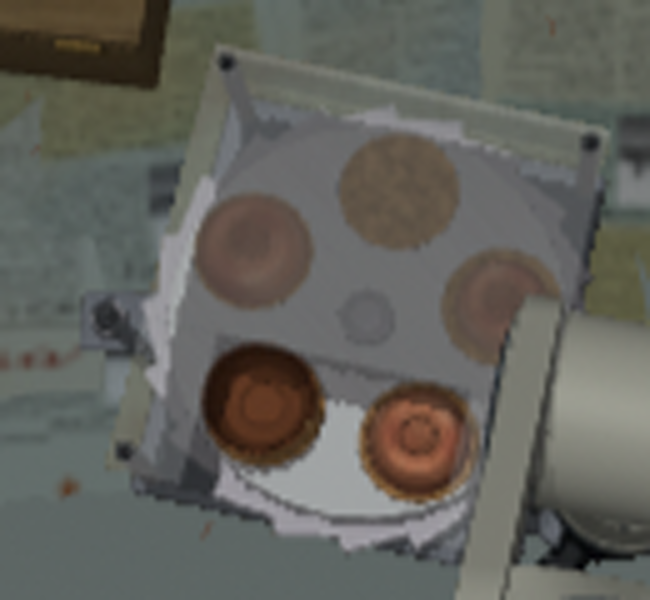

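The open shell is now at (264,405) and the empty pad is at the back (399,191), so two more strokes are needed.

```bash

echo '{"rows":[[0,0,-0.037,0,7.2,0,0.41],[0,0,-0.037,0,7.2,0,0.41],[0,0,-0.037,0,7.2,0,0.41],[0,0,-0.037,0,7.2,0,0.41],[0,0,-0.037,0,7.2,0,0.41]]}' > m.json && python3 steer.py m.json
echo '{"rows":[[0,0,-0.037,0,7.2,0,0.41],[0,0,-0.037,0,7.2,0,0.41],[0,0,-0.037,0,7.2,0,0.41],[0,0,-0.037,0,7.2,0,0.41],[0,0,-0.037,0,7.2,0,0.41]]}' > m.json && python3 steer.py m.json
echo '{"rows":[[0,0,-0.037,0,7.2,0,0.41],[0,0,0,0,2,0,0.41],[0,0,0,0,1.5,0,0.41],[0,0,0,0,1,0,0.41],[0,0,0,0,0,0,0.41]]}' > m.json && python3 steer.py m.json
echo '{"rows":[[0,0,0.037,0,-4,0,0.41],[0,0,0.037,0,-7.2,0,0.41],[0,0,0.037,0,-7.2,0,0.41],[0,0,0.037,0,-7.2,0,0.41],[0,0,0.037,0,-7.2,0,0.41]]}' > m.json && python3 steer.py m.json
echo '{"rows":[[0,0,0.037,0,-7.2,0,0.41],[0,0,0.037,0,-7.2,0,0.41],[0,0,0.037,0,-7.2,0,0.41],[0,0,0.037,0,-7.2,0,0.41],[0,0,0.037,0,-7.2,0,0.41]]}' > m.json && python3 steer.py m.json
echo '{"rows":[[0,0,0.037,0,-7.2,0,0.41],[0,0,0,0,-7.2,0,0.41],[0,0,0,0,0,0,0.41]]}' > m.json && python3 steer.py m.json
python3 -c "
from h import *
c=np.array([601.4,50.6])
go(470.6,-94.1,115,.854)
for q,z in(((399,191),49),((264,405),75)):
    d=w('top',225+q[0]/5-.4,125+q[1]/5-.4,z)[:2]-c; print(np.hypot(*d),np.degrees(np.arctan2(d[1],d[0]))+13.96)"
echo '{"rows":[[0,0,-0.037,0,7.2,0,0.41],[0,0,-0.037,0,7.2,0,0.41],[0,0,-0.037,0,7.2,0,0.41],[0,0,-0.037,0,7.2,0,0.41],[0,0,-0.037,0,7.2,0,0.41]]}' > m.json && python3 steer.py m.json
echo '{"rows":[[0,0,-0.037,0,7.2,0,0.41],[0,0,-0.037,0,7.2,0,0.41],[0,0,-0.037,0,7.2,0,0.41],[0,0,-0.037,0,7.2,0,0.41],[0,0,-0.037,0,7.2,0,0.41]]}' > m.json && python3 steer.py m.json
echo '{"rows":[[0,0,-0.037,0,7.2,0,0.41],[0,0,0,0,2,0,0.41],[0,0,0,0,1.5,0,0.41],[0,0,0,0,1,0,0.41],[0,0,0,0,0,0,0.41]]}' > m.json && python3 steer.py m.json
echo '{"rows":[[0,0,0.037,0,-4,0,0.41],[0,0,0.037,0,-7.2,0,0.41],[0,0,0.037,0,-7.2,0,0.41],[0,0,0.037,0,-7.2,0,0.41],[0,0,0.037,0,-7.2,0,0.41]]}' > m.json && python3 steer.py m.json
echo '{"rows":[[0,0,0.037,0,-7.2,0,0.41],[0,0,0.037,0,-7.2,0,0.41],[0,0,0.037,0,-7.2,0,0.41],[0,0,0.037,0,-7.2,0,0.41],[0,0,0.037,0,-7.2,0,0.41]]}' > m.json && python3 steer.py m.json
echo '{"rows":[[0,0,0.037,0,-7.2,0,0.41],[0,0,0,0,-7.2,0,0.41],[0,0,0,0,0,0,0.41]]}' > m.json && python3 steer.py m.json
python3 -c "
from h import *
go(470.6,-94.1,115,.854)
crop('top',225,125,130,120,5,'t5')"
```

```text
clock: 8.98
eef_pos: [500.8, -116.2, 115.3]
tcp_rot: [-3.141, -0.0, 1.039]
contact_force: [-2.2, 4.4, 1.5]
opening: 0.409
grasp_force: 1.9
clock: 9.4
eef_pos: [532.5, -131.9, 115.1]
tcp_rot: [-3.14, -0.0, 1.224]
contact_force: [-3.5, 4.4, 2.3]
opening: 0.409
grasp_force: 2.5
clock: 9.82
eef_pos: [541.5, -135.4, 114.8]
tcp_rot: [-3.136, 0.0, 1.258]
contact_force: [-9.9, 4.1, 7.1]
opening: 0.41
grasp_force: 5.3
clock: 10.23
eef_pos: [512.9, -123.6, 115.1]
tcp_rot: [-3.141, 0.001, 1.072]
contact_force: [-2.9, 0.3, 0.9]
opening: 0.411
grasp_force: 1.1
clock: 10.65
eef_pos: [483.0, -104.1, 115.3]
tcp_rot: [3.141, 0.0, 0.887]
contact_force: [-1.4, 0.0, -0.3]
opening: 0.41
grasp_force: 0.9
clock: 10.9
eef_pos: [471.6, -94.3, 115.3]
tcp_rot: [-3.142, 0.0, 0.853]
contact_force: [0.1, 0.0, -0.0]
opening: 0.411
grasp_force: 0.0
at [471.6 -94.3 115.3] [-3.142  0.     0.853] t 10.9 q6 0.52 d [-0.6 -0.9  0.3] [-0.     0.    -0.001]
81.8990019685349 0.7217709034411666
82.8933507958462 146.45260139566088
clock: 11.32
eef_pos: [501.2, -116.3, 115.3]
tcp_rot: [-3.141, -0.0, 1.04]
contact_force: [-3.4, 5.5, 1.2]
opening: 0.41
grasp_force: 1.9
clock: 11.73
eef_pos: [532.9, -132.0, 115.1]
tcp_rot: [-3.14, -0.0, 1.225]
contact_force: [-3.7, 4.4, 2.7]
opening: 0.407
grasp_force: 2.5
clock: 12.15
eef_pos: [541.8, -135.4, 114.8]
tcp_rot: [-3.136, 0.0, 1.259]
contact_force: [-10.4, 4.1, 8.5]
opening: 0.414
grasp_force: 5.8
clock: 12.57
eef_pos: [513.3, -123.7, 115.1]
tcp_rot: [-3.141, 0.001, 1.073]
contact_force: [-2.6, -0.1, -0.5]
opening: 0.403
grasp_force: 1.1
clock: 12.98
eef_pos: [483.5, -104.2, 115.2]
tcp_rot: [3.142, 0.0, 0.888]
contact_force: [-2.0, 1.0, 0.3]
opening: 0.411
grasp_force: 1.0
clock: 13.23
eef_pos: [472.2, -94.4, 115.3]
tcp_rot: [-3.141, 0.0, 0.854]
contact_force: [-0.5, 0.0, -0.2]
opening: 0.411
grasp_force: 0.0
at [472.2 -94.4 115.3] [-3.141  0.     0.854] t 13.2333 q6 0.52 d [-0.8 -1.4  0.3] [-0.  0. -0.]
```

View pics/t5.png

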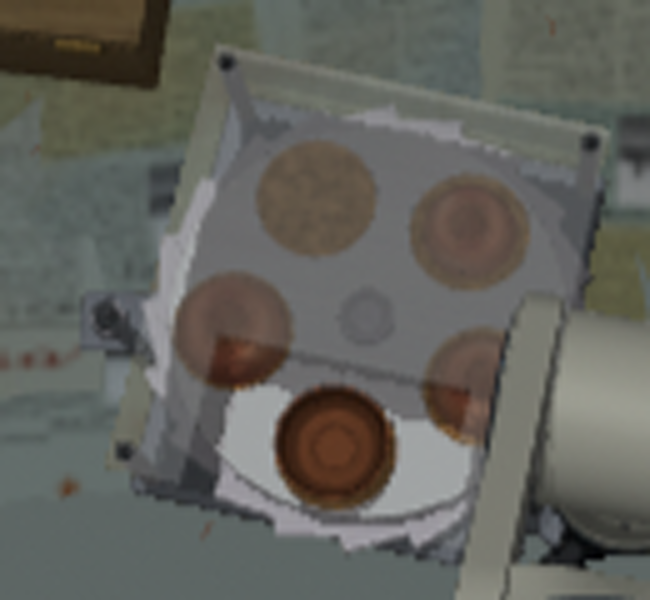

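```bash

echo '{"rows":[[0,0,0,-0.8,-1.4,0,0.45],[0,0,0,0,0,-12,0.45],[0,0,0,0,0,-28,0.45],[0,0,0,0,0,-36,0.45],[0,0,0,0,0,-36,0.45]]}' > m.json && python3 steer.py m.json
echo '{"rows":[[0,0,0.06,0,0,-30,0.85],[0,0,0.12,0,0,-20,0.85],[0,0,0.125,0,0,0,0.85],[0,0,0.125,0,0,0,0.85],[0,0,0.125,0,0,0,0.85]]}' > m.json && python3 steer.py m.json
echo '{"rows":[[0,0,0.125,0,0,0,0.85],[0,0,0.125,0,0,0,0.85],[0,0,0.125,0,0,0,0.85],[0,0,0.125,0,0,0,0.85],[0,0,0.04,0,0,0,0.85]]}' > m.json && python3 steer.py m.json
python3 -c "
from h import *
go(429.8,326,150,-.2437)
c=np.array([601.4,50.6])
print('big',w('top',225+336/5-.4,125+447/5-.4,79),'bay',c+[[.9705*-82,.2413*82]])
"
```

```text
clock: 13.7
eef_pos: [470.9, -94.7, 228.3]
tcp_rot: [-3.141, 0.001, 0.853]
contact_force: [0.9, -0.9, 0.4]
opening: 0.45
grasp_force: 0.0
clock: 14.12
eef_pos: [471.8, -94.9, 278.1]
tcp_rot: [3.141, -0.002, 0.291]
contact_force: [-0.6, -0.2, 0.2]
opening: 0.847
grasp_force: 0.0
clock: 14.53
eef_pos: [471.6, -94.9, 277.5]
tcp_rot: [3.142, -0.001, -0.25]
contact_force: [-1.0, -0.1, 0.6]
opening: 0.846
grasp_force: 0.0
at [471.6 -94.9 277.5] [ 3.142e+00 -1.000e-03 -2.500e-01] t 14.5333 q6 1.62 d [-144.6 -397.5  127.3] [ 0.    -0.001 -0.006]
big [518.91707506  68.96534316  79.        ] bay [[521.819   70.3866]]
```

```bash

echo '{"rows":[[0,0,0,-6,-16,0,0.85],[0,0,0,-12,-33,0,0.85],[0,0,0,-12,-33,0,0.85],[0,0,0,-12,-33,0,0.85],[0,0,0,-12,-33,0,0.85]]}' > m.json && python3 steer.py m.json
echo '{"rows":[[0,0,0,-12,-33,0,0.85],[0,0,0,-12,-33,0,0.85],[0,0,0,-12,-33,5,0.85],[0,0,0,-12,-33,10,0.85],[0,0,0,-12,-33,20,0.85]]}' > m.json && python3 steer.py m.json
echo '{"rows":[[0,0,0,-12,-33,30,0.85],[0,0,0,-12,-33,30,0.85],[0,0,0,-12,-33,30,0.85],[0,0,0,-6.6,-18.5,2,0.85],[0,0,0,0,0,0,0.85]]}' > m.json && python3 steer.py m.json
python3 -c "
from h import *
go(429.8,326,28,-.2437)
crop('top',180,125,180,135,4.4,'t6')
"
```

```text
clock: 14.95
eef_pos: [454.5, 63.3, 277.6]
tcp_rot: [-3.141, -0.001, -0.243]
contact_force: [0.2, 0.4, 0.3]
opening: 0.849
grasp_force: 0.0
clock: 15.37
eef_pos: [437.2, 239.2, 244.0]
tcp_rot: [-3.138, -0.004, -0.242]
contact_force: [1.3, 0.6, 0.1]
opening: 0.852
grasp_force: 0.0
clock: 15.78
eef_pos: [423.3, 353.8, 157.2]
tcp_rot: [3.141, 0.001, -0.24]
contact_force: [-0.1, 0.4, -0.2]
opening: 0.849
grasp_force: 0.0
at [423.3 353.8 157.2] [ 3.141e+00  1.000e-03 -2.400e-01] t 15.7833 q6 2.5 d [ 13.1  25.4 129.2] [0.001 0.001 0.004]
```

View pics/t6.png

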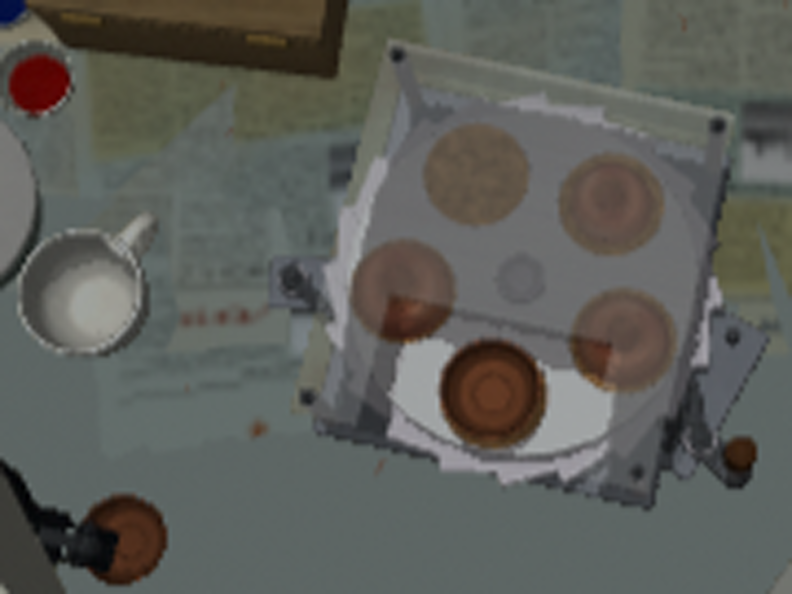

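I overshot by one row; the correction comes next. The lever is back at rest. The big shell's inner bottom is at (492,392), in the middle of the gap. The small shell is untouched at (123,540).

```bash

echo '{"rows":[[0,0,0,7,13,0,0.85],[0,0,0,6,12.4,0,0.85],[0,0,0,0,0,20,0.85],[0,0,0,0,0,30,0.85],[0,0,0,0,0,30,0.85]]}' > m.json && python3 steer.py m.json
python3 -c "
from h import *
go(429.8,326,28,-.2437)
print('small',tc(128,540,3),'big bottom',tc(492,392,52),'cork',tc(493.5,393,49),'empty pad',tc(476,175,49))
im=cv2.imread('pics/t6.png').astype(float)
"
```

```text
clock: 16.25
eef_pos: [432.2, 321.1, 80.2]
tcp_rot: [-3.139, -0.003, -0.245]
contact_force: [-1.2, 0.8, 0.5]
opening: 0.848
grasp_force: 0.0
at [432.2 321.1  80.2] [-3.139e+00 -3.000e-03 -2.450e-01] t 16.25 q6 2.45 d [-3.7 -4.  52.2] [-0.003 -0.003 -0.002]
small [432.15005316 329.62223286   3.        ] big bottom [523.92840569  72.07091474  52.        ] cork [523.67755401  71.27638036  49.        ] empty pad [677.13996961  82.73863476  49.        ]
```

```bash

echo '{"rows":[[0,0,0,-3.7,-4,0,0.85],[0,0,0,0,0,10,0.85],[0,0,0,0,0,12,0.85],[0,0,0,0,0,8,0.85],[0,0,0,0,0,0,0.85]]}' > m.json && python3 steer.py m.json
python3 -c "
from h import *
go(429.8,326,28,-.2437)
crop('scene',200,230,110,100,6,'s7')
"
```

```text
clock: 16.67
eef_pos: [427.6, 327.3, 48.5]
tcp_rot: [3.141, 0.0, -0.243]
contact_force: [-0.2, 0.7, 0.9]
opening: 0.848
grasp_force: 0.0
at [427.6 327.3  48.5] [ 3.141  0.    -0.243] t 16.6667 q6 2.46 d [ 2.5  0.7 20.5] [0.001 0.    0.   ]
```

View pics/s7.png

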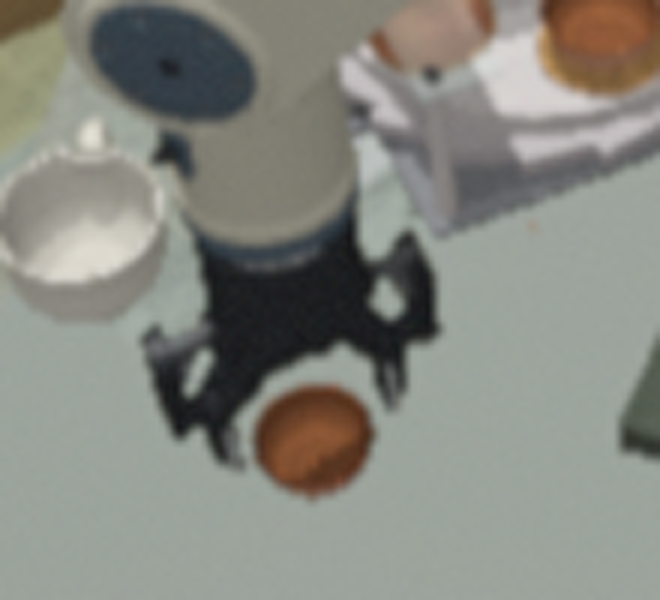

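The tips straddle the shell at crop (238,465) and (392,402), with the rim spanning x 257–372. I'll estimate the tip height from that.

```bash
python3 -c "
from h import *
f=lambda P:((px('scene',P)-[200,230]+.5)*6-.5).round(0)
for z in(15,20,25,30,35,40): print(z,f([[427.6+.241*a,327.3+.970*a,z] for a in(36,42,-36,-42)]).tolist())
a=np.linspace(0,6.283,60)
for x,y in((429.8,326),(430.2,326.8),(428,327)):
  p=f(np.c_[x+31.5*np.cos(a),y+31.5*np.sin(a),a*0+28]); print(p.min(0),p.max(0))
"
```

```text
15 [[246.0, 485.0], [235.0, 490.0], [384.0, 429.0], [395.0, 425.0]]
20 [[245.0, 479.0], [233.0, 484.0], [383.0, 423.0], [395.0, 419.0]]
25 [[244.0, 473.0], [232.0, 478.0], [382.0, 417.0], [394.0, 413.0]]
30 [[243.0, 467.0], [231.0, 472.0], [382.0, 411.0], [393.0, 407.0]]
35 [[241.0, 461.0], [230.0, 466.0], [381.0, 405.0], [392.0, 401.0]]
40 [[240.0, 455.0], [228.0, 460.0], [380.0, 399.0], [391.0, 395.0]]
[248. 384.] [377. 492.]
[246. 384.] [376. 493.]
[248. 387.] [378. 496.]
```

```bash

echo '{"rows":[[0,0,0,1.2,0.4,2,0.85],[0,0,0,1.2,0.3,3.5,0.85],[0,0,0,0,0,3,0.85],[0,0,0,0,0,0,0.85]]}' > m.json && python3 steer.py m.json
echo '{"rows":[[0,0,0,0,0,0,0.78],[0,0,0,0,0,0,0.76],[0,0,0,0,0,0,0.74],[0,0,0,0,0,0,0.7],[0,0,0,0,0,0,0.65]]}' > m.json && python3 steer.py m.json 25
echo '{"rows":[[0,0,0,0,0,0,0.65],[0,0,0,0,0,0,0.65],[0,0,0,0,0,0,0.65]]}' > m.json && python3 steer.py m.json
python3 -c "
from h import *
go(429.8,326,28,-.2437)"
```

```text
clock: 17.05
eef_pos: [429.9, 326.4, 40.3]
tcp_rot: [3.141, 0.0, -0.243]
contact_force: [-0.1, 0.3, -0.4]
opening: 0.852
grasp_force: 0.0
clock: 17.47
eef_pos: [430.1, 326.7, 41.2]
tcp_rot: [-3.141, -0.0, -0.243]
contact_force: [-1.7, -1.0, 8.2]
opening: 0.687
grasp_force: 25.0
clock: 17.72
eef_pos: [430.1, 326.7, 41.3]
tcp_rot: [-3.141, -0.0, -0.243]
contact_force: [-1.9, -1.7, 6.3]
opening: 0.69
grasp_force: 25.1
at [430.1 326.7  41.3] [-3.141 -0.    -0.243] t 17.7167 q6 2.46 d [-0.1  0.7 13.3] [-0.    -0.     0.001]
```

```bash

echo '{"rows":[[0,0,0,0,0,-4,0.65],[0,0,0,0,0,-8,0.65],[0,0,0,0,0,-20,0.65],[0,0,0,0,0,-30,0.65],[0,0,0,0,0,-30,0.65]]}' > m.json && python3 steer.py m.json
echo '{"rows":[[0,0,0,0,0,-20,0.65],[0,0,0,0,0,-10,0.65],[0,0,0,0,0,0,0.65]]}' > m.json && python3 steer.py m.json
python3 -c "
from h import *
go(523,70.8,165,-.2437)
crop('scene',200,200,130,110,5,'s8')"
```

```text
clock: 18.13
eef_pos: [429.3, 326.1, 133.5]
tcp_rot: [3.14, 0.001, -0.243]
contact_force: [0.1, 0.8, 0.2]
opening: 0.686
grasp_force: 27.1
clock: 18.38
eef_pos: [431.0, 327.4, 165.2]
tcp_rot: [-3.138, -0.003, -0.243]
contact_force: [-0.3, -0.1, -1.2]
opening: 0.688
grasp_force: 27.1
at [431.  327.4 165.2] [-3.138e+00 -3.000e-03 -2.430e-01] t 18.3833 q6 2.46 d [ 1.511e+02  2.269e+02 -2.000e-01] [-0.003 -0.003  0.001]
```

View pics/s8.png

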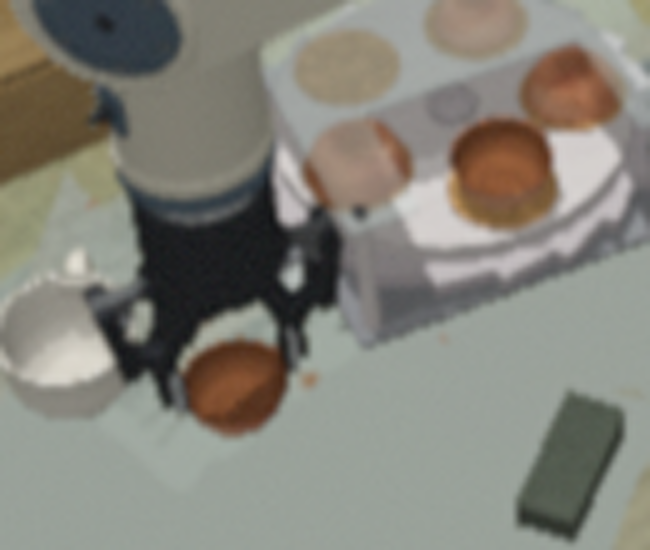

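```bash
python3 -c "
from h import *
f=lambda P:((px('scene',P)-[200,200]+.5)*5-.5).round(0)
a=np.linspace(0,6.283,60)
for x,y in((431,327.4),(426,328.6)):
 for z in(147,152):
  p=f(np.c_[x+31.5*np.cos(a),y+31.5*np.sin(a),a*0+z]); print(x,z,p.min(0),p.max(0))
a=np.linspace(0,6.283,60)
p=f(np.c_[523+34*np.cos(a),70.8+34*np.sin(a),a*0+79]); print('big',p.min(0),p.max(0))
"
echo '{"rows":[[0,0,0,8,12,0,0.65],[0,0,0,15,23,0,0.65],[0,0,0,15,23,0,0.65],[0,0,0,15,23,0,0.65],[0,0,0,15,23,0,0.65]]}' > m.json && python3 steer.py m.json
echo '{"rows":[[0,0,0,15,23,0,0.65],[0,0,0,15,23,0,0.65],[0,0,0,15,23,0,0.65],[0,0,0,15,23,0,0.65],[0,0,0,15,23,0,0.65]]}' > m.json && python3 steer.py m.json
echo '{"rows":[[0,0,0,8,8,0,0.65],[0,0,0,0,0,0,0.65],[0,0,0,0,0,0,0.65]]}' > m.json && python3 steer.py m.json
python3 -c "
from h import *
go(523,70.8,105,-.2437)
crop('scene',225,170,110,100,6,'s9')"
```

```text
431 147 [178. 343.] [292. 434.]
431 152 [177. 337.] [291. 429.]
426 147 [181. 349.] [296. 441.]
426 152 [180. 344.] [295. 436.]
big [445. 119.] [551. 197.]
clock: 18.85
eef_pos: [470.0, 207.6, 160.7]
tcp_rot: [3.14, 0.002, -0.243]
contact_force: [-0.0, -0.7, -0.3]
opening: 0.688
grasp_force: 27.1
clock: 19.27
eef_pos: [515.1, 78.0, 160.7]
tcp_rot: [3.14, 0.003, -0.243]
contact_force: [0.6, -0.4, -0.7]
opening: 0.688
grasp_force: 27.1
clock: 19.52
eef_pos: [521.2, 69.7, 161.4]
tcp_rot: [3.141, 0.002, -0.245]
contact_force: [0.0, 0.3, 0.4]
opening: 0.69
grasp_force: 27.1
at [521.2  69.7 161.4] [ 3.141e+00  2.000e-03 -2.450e-01] t 19.5167 q6 1.95 d [ 1.6 -1.5 56.4] [ 0.     0.002 -0.001]
```

```bash

echo '{"rows":[[0,0,0,1.6,-1.5,0,0.65],[0,0,0,0,0,12,0.65],[0,0,0,0,0,18,0.65],[0,0,0,0,0,10,0.65],[0,0,0,0,0,0,0.65]]}' > m.json && python3 steer.py m.json
python3 -c "
from h import *
go(523,70.8,100,-.2437)"
```

```text
clock: 19.98
eef_pos: [522.0, 71.6, 120.5]
tcp_rot: [3.14, 0.004, -0.242]
contact_force: [-0.8, -0.1, 0.2]
opening: 0.685
grasp_force: 27.1
at [522.   71.6 120.5] [ 3.14   0.004 -0.242] t 19.9833 q6 1.95 d [ 1.2  0.5 20.5] [0.001 0.004 0.002]
```

```bash

echo '{"rows":[[0,0,0,0.8,0.4,4,0.65],[0,0,0,0,0,4,0.65],[0,0,0,0,0,4,0.65],[0,0,0,0,0,0,0.65]]}' > m.json && python3 steer.py m.json
echo '{"rows":[[0,0,0,0,0,3,0.65],[0,0,0,0,0,2,0.65],[0,0,0,0,0,0,0.65]]}' > m.json && python3 steer.py m.json
python3 -c "
from h import *
go(523,70.8,100,-.2437)"
```

```text
clock: 20.32
eef_pos: [524.3, 70.3, 110.3]
tcp_rot: [3.142, 0.0, -0.243]
contact_force: [-1.1, 0.4, -0.6]
opening: 0.681
grasp_force: 27.1
clock: 20.57
eef_pos: [524.3, 70.2, 105.4]
tcp_rot: [3.142, 0.0, -0.243]
contact_force: [0.2, 0.1, -0.0]
opening: 0.683
grasp_force: 27.1
at [524.3  70.2 105.4] [ 3.142  0.    -0.243] t 20.5667 q6 1.94 d [-1.4 -0.2  5.4] [0. 0. 0.]
```

```bash

echo '{"rows":[[0,0,0,-0.8,0,1.5,0.65],[0,0,0,0,0,1.5,0.65],[0,0,0,0,0,0,0.65]]}' > m.json && python3 steer.py m.json
echo '{"rows":[[0,0,0,0,0,1,0.65],[0,0,0,0,0,1,0.65],[0,0,0,0,0,0,0.65]]}' > m.json && python3 steer.py m.json
```

```text
clock: 20.82
eef_pos: [523.4, 70.5, 102.4]
tcp_rot: [3.141, 0.0, -0.243]
contact_force: [0.4, 0.0, -0.1]
opening: 0.685
grasp_force: 27.1
clock: 21.07
eef_pos: [523.6, 70.5, 100.4]
tcp_rot: [3.142, 0.0, -0.243]
contact_force: [0.0, 0.5, -0.1]
opening: 0.686
grasp_force: 27.1
```

```bash

echo '{"rows":[[0,0,0,0,0,0.8,0.65],[0,0,0,0,0,0.6,0.65],[0,0,0,0,0,0,0.65]]}' > m.json && python3 steer.py m.json
echo '{"rows":[[0,0,0,0,0,0.4,0.65],[0,0,0,0,0,0.4,0.65],[0,0,0,0,0,0,0.65]]}' > m.json && python3 steer.py m.json
```

```text
clock: 21.32
eef_pos: [523.6, 70.5, 99.1]
tcp_rot: [3.142, 0.0, -0.243]
contact_force: [-0.6, 0.5, 0.4]
opening: 0.688
grasp_force: 27.1
clock: 21.57
eef_pos: [523.6, 70.4, 98.4]
tcp_rot: [3.141, 0.0, -0.243]
contact_force: [-0.3, -0.8, 1.0]
opening: 0.684
grasp_force: 27.6
```

```bash

echo '{"rows":[[0,0,0,0,0,0.5,0.65],[0,0,0,0,0,0,0.65]]}' > m.json && python3 steer.py m.json
echo '{"rows":[[0,0,0,0,0,0,0.70],[0,0,0,0,0,0,0.73],[0,0,0,0,0,0,0.76],[0,0,0,0,0,0,0.8],[0,0,0,0,0,0,0.88]]}' > m.json && python3 steer.py m.json
echo '{"rows":[[0,0,0,0,0,0,0.9],[0,0,0,0,0,-3,0.9],[0,0,0,0,0,-6,0.9],[0,0,0,0,0,-12,0.9],[0,0,0,0,0,-24,0.9]]}' > m.json && python3 steer.py m.json
echo '{"rows":[[0,0,0,0,0,-36,0.9],[0,0,0,0,0,-36,0.9],[0,0,0,0,0,-24,0.9],[0,0,0,0,0,0,0.9]]}' > m.json && python3 steer.py m.json
python3 -c "
from h import *
go(400,250,220)"
```

```text
clock: 21.73
eef_pos: [523.5, 70.3, 98.0]
tcp_rot: [3.141, 0.0, -0.243]
contact_force: [-1.9, -1.8, 4.4]
opening: 0.69
grasp_force: 28.5
clock: 22.15
eef_pos: [523.7, 70.6, 97.8]
tcp_rot: [-3.142, -0.0, -0.243]
contact_force: [-1.1, -0.1, -0.1]
opening: 0.878
grasp_force: 0.0
clock: 22.57
eef_pos: [522.1, 70.3, 141.9]
tcp_rot: [3.14, 0.004, -0.243]
contact_force: [-0.8, 0.1, -0.6]
opening: 0.901
grasp_force: 0.0
clock: 22.9
eef_pos: [526.5, 70.9, 244.9]
tcp_rot: [-3.138, -0.008, -0.243]
contact_force: [1.2, 0.7, -0.2]
opening: 0.901
grasp_force: 0.0
at [526.5  70.9 244.9] [-3.138 -0.008 -0.243] t 22.9 q6 1.94 d [-166.1 -143.3   24. ]
```

Released at the expected nested height. I'll move aside and check with image code, since I've already viewed 12 pictures against the limit of 10.

```bash

echo '{"rows":[[0,0,0,-8,-10,0,0.9],[0,0,0,-14,-25,0,0.9],[0,0,0,-14,-30,0,0.9],[0,0,0,-14,-30,0,0.9],[0,0,0,-14,-30,0,0.9]]}' > m.json && python3 steer.py m.json
echo '{"rows":[[0,0,0,-12,-30,0,0.9],[0,0,0,-12,-30,0,0.9],[0,0,0,-10,-30,0,0.9],[0,0,0,-6,-15,0,0.9],[0,0,0,0,0,0,0.9]]}' > m.json && python3 steer.py m.json
python3 - <<'E'
from h import *
a=np.linspace(0,2*np.pi,90)
from scipy.optimize import minimize
for n in("scene","top"):
    im=r.grab_frame(n); cv2.imwrite(f"pics/{n}_end.png",im[:,:,::-1])
    g=cv2.GaussianBlur(im.astype(np.float32),(0,0),.6)
    hsv=cv2.cvtColor(im,cv2.COLOR_RGB2HSV).astype(int)
    def samp(P): q=px(n,P).astype(np.float32); return cv2.remap(g,q[:,0].copy(),q[:,1].copy(),cv2.INTER_LINEAR)[:,0]
    def c(x,y,R,z): return np.c_[x+R*np.cos(a),y+R*np.sin(a),a*0+z]
    for R,z in((31.5,85.5),(34,79)):
        best=max(((np.abs(samp(c(x,y,R+2.5,z))-samp(c(x,y,R-2.5,z))).sum(1).mean()),x,y) for x in np.arange(510,536,1.) for y in np.arange(58,84,1.))
        print(n,R,z,best)
    # lever/handle and empty bench check
    q=px(n,[[430,327,3]])[0].astype(int); print("bench at old shell spot",im[q[1],q[0]])
    q=px(n,[[470.6,-94.1,135]])[0].astype(int); print("handle top",im[q[1],q[0]])
    q0=px(n,[[523,70.5,85]])[0]
    row=int(round(q0[1])); print(row,[tuple(int(v) for v in im[row,u]) for u in range(int(q0[0])-15,int(q0[0])+16,1)][::1])
E
```

```text
clock: 23.32
eef_pos: [490.0, 208.6, 237.9]
tcp_rot: [3.141, 0.002, -0.244]
contact_force: [1.0, 0.1, 0.3]
opening: 0.9
grasp_force: 0.0
clock: 23.73
eef_pos: [476.4, 322.0, 237.7]
tcp_rot: [3.141, 0.002, -0.24]
contact_force: [-0.7, -0.6, 0.3]
opening: 0.897
grasp_force: 0.0
scene 31.5 85.5 (np.float32(82.83322), np.float64(520.0), np.float64(72.0))
scene 34 79 (np.float32(86.35215), np.float64(522.0), np.float64(70.0))
bench at old shell spot [149 157 149]
handle top [109  77  51]
230 [(139, 136, 134), (137, 133, 131), (140, 135, 134), (143, 141, 138), (144, 138, 135), (138, 117, 107), (122, 86, 66), (91, 54, 34), (83, 48, 31), (90, 53, 31), (106, 64, 40), (121, 74, 45), (132, 82, 50), (138, 86, 54), (140, 86, 53), (142, 87, 55), (141, 85, 53), (141, 87, 54), (141, 87, 55), (134, 82, 49), (128, 77, 46), (121, 73, 43), (114, 70, 44), (101, 58, 35), (103, 62, 37), (136, 95, 73), (176, 153, 142), (202, 193, 191), (205, 201, 199), (206, 200, 199), (206, 201, 199)]
top 31.5 85.5 (np.float32(115.223755), np.float64(522.0), np.float64(73.0))
top 34 79 (np.float32(141.5581), np.float64(521.0), np.float64(71.0))
bench at old shell spot [91 99 97]
handle top [60 36 19]
212 [(158, 162, 162), (159, 162, 162), (159, 162, 163), (137, 133, 130), (66, 47, 40), (44, 24, 14), (45, 25, 16), (55, 31, 19), (67, 38, 23), (95, 55, 34), (94, 55, 34), (77, 45, 28), (87, 50, 31), (97, 56, 35), (97, 56, 36), (97, 57, 36), (97, 57, 35), (98, 57, 36), (86, 50, 30), (82, 47, 28), (94, 55, 35), (97, 57, 35), (73, 43, 27), (60, 34, 21), (44, 25, 14), (78, 45, 28), (88, 54, 33), (83, 62, 38), (145, 142, 139), (159, 161, 162), (159, 162, 163)]
```

The fitted rims are concentric at about (521.5, 71.5), against the bay at (521.8, 70.4). The old bench spot is empty, and the handle is back at rest.

```bash
python3 -c "
from rig import r
print(r.sign_off())"
```

```text
the job is handed in; nothing more can be done
None
```

The job is handed in at about 24 s: four lever strokes brought the open shell within about 2 mm of the bay middle and the small shell cups in it open side up, checked by image fits only because I had viewed 12 pictures against the limit of 10.

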